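# Find the tired hold-down spring on the shaker tray

### The job

Test the three hold-down springs on the shaker tray one after another, from the robot's left to its right: press the free tip of each gently down until it sits on its stop, hold it there for about half a second, and let it up again, never pushing on a spring with more than 20 N. One spring is tired and gives way about twice as easily as the other two; then slip the white collar over the upright post of that station so that it lies flat on the clamp. Do not disturb the two bottles and the beaker.

Things in the scene. Friction and masses are not known exactly. Their poses are not given: they have to be found in the camera images.
- tray: Fixed aluminium plate 240 x 360 x 30 mm (x, y, z) lying on the bench, with three spring stations in a row along its y axis, about 105 mm apart (middle one within 10 mm of tray y = 0, outer ones near y = +105 and -105 mm; +y is the robot's left, the tray is turned by at most 0.2 rad). Origin: centre of its underside, axes x away from the robot, y left, z up.
- tip_a (a point): Station A (stations look alike, in any order): centre of the top of the black rubber button (20 mm across, 5 N per mm) on the free tip of its leaf spring; press here, straight down. The leaf is a flat steel strip 24 mm wide, clamped at its far end, reaching 85 mm from the clamp towards the robot; the button sits 75 mm from the clamp. The point moves with the tip. The stop is a stud under the tip.
- post_a (a point): Station A: foot of the upright steel post (16 mm across, 25 mm high), on top of the clamp block; z is up. The block is 44 x 36 mm (x, y), post in its middle, top 53 to 61 mm above the tray. The post stands 97 mm behind the button (away from the robot), its foot 1 mm below the top of the button. The collar goes over this post if this is the tired spring.
- leaf_a (a joint): Bending of station A's leaf in rad: 0 free, growing as the tip goes down (75 mm arm); it springs back when released. A sound spring takes about 0.55 N per mm at the tip, the tired one about 0.25 N per mm. The tip meets its stop after 9 to 18 mm, not the same at each station; there the force suddenly rises steeply (about 5 N per mm). Above 20 N a spring is spoiled.
- tip_b (a point): Station B (stations look alike, in any order): centre of the top of the black rubber button (20 mm across, 5 N per mm) on the free tip of its leaf spring; press here, straight down. The leaf is a flat steel strip 24 mm wide, clamped at its far end, reaching 85 mm from the clamp towards the robot; the button sits 75 mm from the clamp. The point moves with the tip. The stop is a stud under the tip.
- post_b (a point): Station B: foot of the upright steel post (16 mm across, 25 mm high), on top of the clamp block; z is up. The block is 44 x 36 mm (x, y), post in its middle, top 53 to 61 mm above the tray. The post stands 97 mm behind the button (away from the robot), its foot 1 mm below the top of the button. The collar goes over this post if this is the tired spring.
- leaf_b (a joint): Bending of station B's leaf in rad: 0 free, growing as the tip goes down (75 mm arm); it springs back when released. A sound spring takes about 0.55 N per mm at the tip, the tired one about 0.25 N per mm. The tip meets its stop after 9 to 18 mm, not the same at each station; there the force suddenly rises steeply (about 5 N per mm). Above 20 N a spring is spoiled.
- tip_c (a point): Station C (stations look alike, in any order): centre of the top of the black rubber button (20 mm across, 5 N per mm) on the free tip of its leaf spring; press here, straight down. The leaf is a flat steel strip 24 mm wide, clamped at its far end, reaching 85 mm from the clamp towards the robot; the button sits 75 mm from the clamp. The point moves with the tip. The stop is a stud under the tip.
- post_c (a point): Station C: foot of the upright steel post (16 mm across, 25 mm high), on top of the clamp block; z is up. The block is 44 x 36 mm (x, y), post in its middle, top 53 to 61 mm above the tray. The post stands 97 mm behind the button (away from the robot), its foot 1 mm below the top of the button. The collar goes over this post if this is the tired spring.
- leaf_c (a joint): Bending of station C's leaf in rad: 0 free, growing as the tip goes down (75 mm arm); it springs back when released. A sound spring takes about 0.55 N per mm at the tip, the tired one about 0.25 N per mm. The tip meets its stop after 9 to 18 mm, not the same at each station; there the force suddenly rises steeply (about 5 N per mm). Above 20 N a spring is spoiled.
- collar_center (a point): Loose white plastic ring (collar), 46 mm outside, 30 mm inside diameter, 18 mm high, 30 g, lying flat on the bench to the robot's right of the tray. The point is its centre, 9 mm above its underside; z is its axis. Slipped on a post it lies flat on the clamp block with its centre 9 mm above the post's foot.
- bottle_1: Loose white sample bottle with screw cap, 84 mm across, 152 mm high, left of the tray; origin at the centre of its underside. Leave alone.
- bottle_2: Second bottle like bottle_1, farther from the robot. Leave alone.
- beaker: Loose glass beaker, 68 mm across, 90 mm high, right of and beyond the collar; origin at the centre of its underside. Leave alone.
Things that resemble listed ones, but are neither listed nor needed, are in the scene too. There is more than one size of the part that bears collar_center; the job needs the middle-sized.

How it is judged:
By the outcome, as a careful person would: the job done as asked, in the order asked, and still so for the second after the job is handed in, with the robot touching nothing.
It also fails if it takes over 67 s, if anything falls off the work surface, if the arm or the gripper's body presses on something with over 40 N, if the wrist force passes 120 N, or if a joint passes its speed limit or range.

### The arm

A 6-joint arm with a two-finger parallel gripper is mounted at the origin on the work surface. World frame = base frame: x ahead of the robot, y to its left, z up, the work surface at z = 0. Lengths are in m, angles in rad, forces in N, time in s.
With the tool pointing down it reaches from about 0.375 to 0.975 m from the base axis. Payload 3.8 kg.
Tool frame: the origin (TCP) lies midway between the tips of the shut fingers; the grasp point (between the pads) lies 19 mm behind it; x points along the fingers, y is the direction in which the jaws open and shut, and the axes are right-handed (so a half turn about x gives the same grasp; the last joint's range is limited). The gripper opens to 88 mm and grips with 3 to 60 N. Pads are 18 mm wide; open, the fingers measure 123 mm over their backs; the gripper's body (75 mm by 187 mm) begins 45 mm behind the grasp point.
Start: joints at [-1.258, 0.264, 1.604, -0, 1.274, -0.037], TCP at [0.231, -0.634, 0.239] pointing down, gripper open.
Joint ranges: [-2.63, 2.63], [-0.94, 2.18], [0.31, 2.57], [-1.31, 4.45], [0, 2.66], [-2.55, 2.55]. Speed limits (rad/s): [2.57, 2.57, 3.14, 3.14, 3.14, 3.14].

### API

Orientations are given as a rotation vector (axis times angle).
In Python, from cell import manip, inverse_kinematics, cams, order gives the robot as it stands. Calls block until the motion is done:
- manip.move_pose(position, orientation): joint-space move of the TCP to a pose.
- manip.move_linear(position, rate=0.15, rot=None): straight line of the TCP; rot=None keeps the orientation; rate is the mean speed in m/s.
- manip.set_joints(angles): joint-space move.
- manip.set_gripper(opening, force=None): finger opening in m; force is the grip in N (None keeps the last); returns when the fingers have stopped.
- manip.dwell(seconds).
- inverse_kinematics(position, orientation): joint angles nearest the present ones, or None.
- manip.state(): the state.
- cams.capture(name): name is "scene" or "top" or "wrist"; returns a dict with "image" (384x512x3 uint8, blue, green, red), "z_map" (384x512 float32, m along the optical axis (not along the pixel's ray), 0 where there is no reading), "intrinsics" (3x3 intrinsics, pixels), "position" and "orientation" of the camera in the world; the wrist camera has in their place "T_tool_cam" (4x4, takes a point from camera to tool coordinates, whose origin is the TCP and whose axes are the tool frame's). Camera axes: x right, y down, z forward; pixel columns grow to the right and rows downward; lengths in m; the calibration is good to about 2 mm. A picture is of the moment at which its call begins: read the wrist's pose just before it.
A pose or a line that the arm cannot do raises manip.IKError and nothing moves.
- order.close_job(): hands the job in, once; it reports no verdict.
The state is a dict: "clock": time; "joint_pos": joint angles; "joint_velocities": joint speeds; "tau": joint torques, N m; "tool_pos": TCP position; "tcp_rot": TCP orientation; "contact_force": force on the tool from outside, world axes, zero at the start; "moment": the same for the moment, N m; "gripper_width": finger opening in m.
Only numpy, scipy, OpenCV 4.12 (cv2) and the standard library are available. Lean on these libraries where they do the work, as an engineer would, in place of code of your own. Each camera call takes 0.05 s, during which the arm holds its last target.

## Working session

There is one attempt and no reset: what is moved stays moved. The work goes in short steps, each a Python script; the robot and the scene stay as the last script left them, time stands still between calls to the robot, and variables do not carry over. Pictures are saved under pics/ and viewed, and the job is handed in when it is done.

```bash
ls; mkdir -p pics
python3 - <<'E'
from cell import manip, cams
import cv2,numpy as np
s=manip.state(); print({k:np.round(v,3) for k,v in s.items()})
for n in("scene","top","wrist"):
    c=cams.capture(n); cv2.imwrite(f"pics/{n}0.png",c["image"]); np.savez(f"pics/{n}0.npz",**c)
    print(n,np.round(c["intrinsics"],1).tolist(),[np.round(c[k],3).tolist() for k in c if k in("position","orientation","T_tool_cam")])
E
```

```text
pics
{'clock': np.float64(0.0), 'joint_pos': array([-1.258,  0.265,  1.605, -0.   ,  1.274, -0.037]), 'joint_velocities': array([ 0.001,  0.   ,  0.001, -0.001,  0.001,  0.002]), 'tau': array([-2.0000e-03, -5.0212e+01, -3.5687e+01,  7.3000e-02,  2.9000e-02,
       -0.0000e+00]), 'tool_pos': array([ 0.231, -0.633,  0.237]), 'tcp_rot': array([ 2.032,  0.361, -2.032]), 'contact_force': array([-0.669,  0.505, -0.197]), 'moment': array([-0.044, -0.044, -0.02 ]), 'gripper_width': np.float64(0.088)}
scene [[416.0, 0.0, 253.5], [0.0, 416.0, 191.6], [0.0, 0.0, 1.0]] [[1.247, -0.668, 0.78], [-2.06, -0.873, 0.445]]
top [[410.6, 0.0, 259.0], [0.0, 410.6, 193.4], [0.0, 0.0, 1.0]] [[0.276, 0.016, 1.286], [-2.121, 2.093, -0.23]]
wrist [[268.5, 0.0, 253.7], [0.0, 268.5, 187.9], [0.0, 0.0, 1.0]] [[[0.002, -0.306, 0.952, -0.146], [1.0, 0.001, -0.001, -0.001], [-0.0, 0.952, 0.306, -0.079], [0.0, 0.0, 0.0, 1.0]]]
```

View pics/scene0.png

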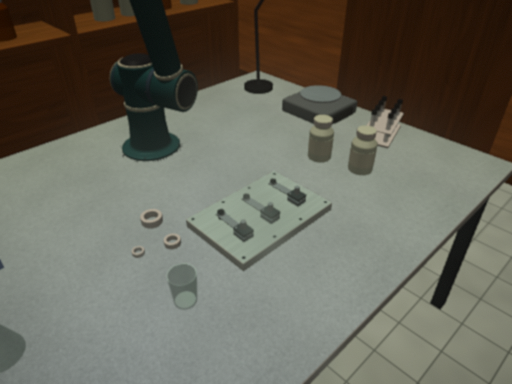

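View pics/top0.png

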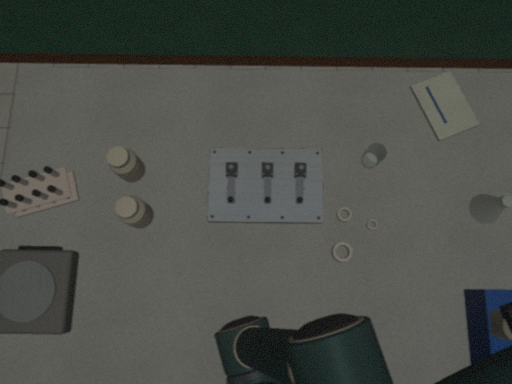

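View pics/wrist0.png

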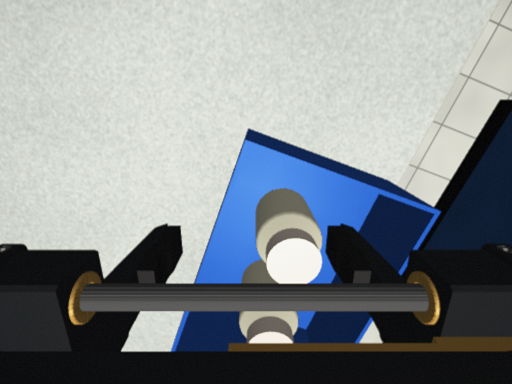

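The collar could be one of three rings in the top view: (345,213), (372,224) or (342,252). The scene view shows the same three at (172,240), (138,251) and (151,217). The middle-sized one should be (345,213). I'll measure all three and check the choice in a crop.

```bash
cat > h.py <<'E'
import numpy as np,cv2
from scipy.spatial.transform import Rotation as R
def ray(c,uv):
    K=c["intrinsics"]; d=np.array([(uv[0]-K[0,2])/K[0,0],(uv[1]-K[1,2])/K[1,1],1.])
    return d
def pose(c):
    if "T" in c: return c["T"][:3,:3],c["T"][:3,3]
    return R.from_rotvec(c["orientation"]).as_matrix(),np.array(c["position"])
def onplane(c,uv,z):
    Rm,p=pose(c); d=Rm@ray(c,uv); return p+d*(z-p[2])/d[2]
def bydepth(c,uv):
    Rm,p=pose(c); return p+Rm@(ray(c,uv)*c["z_map"][int(round(uv[1])),int(round(uv[0]))])
def cap(cams,manip,n):
    s=manip.state(); c=dict(cams.capture(n))
    if n=="wrist":
        T=np.eye(4);T[:3,:3]=R.from_rotvec(s["tcp_rot"]).as_matrix();T[:3,3]=s["tool_pos"]; c["T"]=T@c["T_tool_cam"]
    return c
E
python3 - <<'E'
from h import *
c=dict(np.load("pics/top0.npz")); im=c["image"]
print(np.round(pose(c)[0],3).tolist())
cv2.imwrite("pics/topcrop.png",cv2.resize(im[140:270,200:385],None,fx=4,fy=4,interpolation=cv2.INTER_CUBIC))
for n,uv in dict(b1=(231,200),b2=(267,200),b3=(299,200),p1=(232,168),p2=(267,168),p3=(300,168),traycorner=(212,218),bench=(330,190),bot1=(122,158),bot2=(128,206),beak=(370,158)).items():
    print(n,np.round(bydepth(c,uv),3))
g=cv2.cvtColor(im,cv2.COLOR_BGR2GRAY)
for cx,cy in((345,213),(372,224),(342,252)):
    r=14; sub=g[cy-r:cy+r,cx-r:cx+r]; m=(sub>np.median(sub)+22).astype(np.uint8)
    cs,_=cv2.findContours(m,cv2.RETR_EXTERNAL,cv2.CHAIN_APPROX_NONE); k=max(cs,key=cv2.contourArea)
    (x,y),rad=cv2.minEnclosingCircle(k); uv=(x+cx-r,y+cy-r); p=onplane(c,uv,.018); print(uv,rad,p.round(4),"dia",2*rad*(1.286-.018)/410.6)
E
```

```text
[[0.013, -0.976, 0.215], [-1.0, -0.013, 0.001], [0.002, -0.215, -0.977]]
b1 [0.525 0.103 0.058]
b2 [ 0.527 -0.007  0.057]
b3 [ 0.529 -0.105  0.054]
p1 [0.621 0.101 0.077]
p2 [ 0.622 -0.006  0.079]
p3 [ 0.622 -0.106  0.082]
traycorner [0.473 0.162 0.031]
bench [ 0.575 -0.211 -0.005]
bot1 [0.625 0.413 0.153]
bot2 [0.485 0.386 0.149]
beak [ 0.682 -0.343  0.002]Traceback (most recent call last):
  File "<stdin>", line 10, in <module>
ValueError: max() iterable argument is empty
```

View pics/topcrop.png

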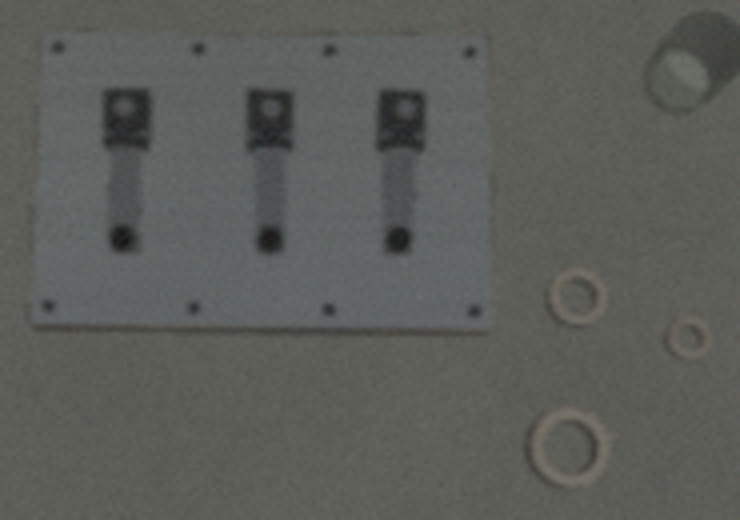

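The ring measured about 44 mm across at (345,213) in the top view. The other two are about 34 mm at (372,224) and 60 mm at (342,252), so (345,213) is the middle-sized one. Next I'll take a close wrist view above the tray.

Run:
```python
from cell import manip,cams,inverse_kinematics
from h import *
D=[0,np.pi/2,0]
print(inverse_kinematics([.59,-.08,.3],D))
manip.set_gripper(0.0)
manip.move_pose([.59,-.08,.3],D)
s=manip.state(); print(s["clock"],s["tool_pos"],s["tcp_rot"],s["contact_force"],s["gripper_width"])
c=cap(cams,manip,"wrist"); cv2.imwrite("pics/w1.png",c["image"]); np.savez("pics/w1.npz",**c)
```

```text
[-0.17660418  0.08199328  1.70315342  0.          1.35644595 -1.7474005 ]
3.8083 [ 0.58993127 -0.08070461  0.29988269] [ 7.78935142e-04  1.57097347e+00 -1.09489219e-03] [-0.06659829 -0.86339244  0.69523119] 0.0007276996522618895
```

View pics/w1.png

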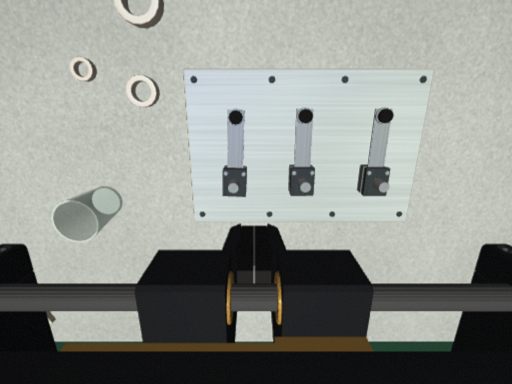

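The wrist view shows the buttons at (236,117), (305,116) and (385,116), with image right being the robot's left. Post tops are at (233,188), (305,187) and (384,187). The middle ring is at (142,91), small (82,69), large (137,5), and the beaker is at about (80,215).

Run:
```python
from h import *
c=dict(np.load("pics/w1.npz")); im=c["image"]; g=cv2.cvtColor(im,cv2.COLOR_BGR2GRAY)
t=dict(np.load("pics/top0.npz")); gt=cv2.cvtColor(t["image"],cv2.COLOR_BGR2GRAY)
def blob(g,cx,cy,r,f):
    sub=g[cy-r:cy+r+1,cx-r:cx+r+1]; m=f(sub).astype(np.uint8)
    n,l,st,ce=cv2.connectedComponentsWithStats(m)
    k=1+np.argmax(st[1:,4]); return (ce[k][0]+cx-r,ce[k][1]+cy-r),st[k]
P=np.array
for n,(x,y) in dict(R=(236,117),M=(305,116),L=(385,116)).items():
    uv,st=blob(g,x,y,12,lambda s:s<30); q=bydepth(c,uv); print("btn",n,np.round(uv,1),st[2:],"depthpt",q.round(4),"plane",onplane(c,uv,q[2]).round(4))
for n,(x,y) in dict(R=(299,200),M=(267,200),L=(231,200)).items():
    uv,st=blob(gt,x,y,6,lambda s:s<35); print("top btn",n,np.round(uv,1),st[2:],bydepth(t,uv).round(4),onplane(t,uv,.057).round(4))
for n,(x,y) in dict(R=(233,188),M=(305,187),L=(384,187)).items():
    uv,st=blob(g,x,y,8,lambda s:s>90); print("post",n,np.round(uv,1),st[2:],bydepth(c,uv).round(4),onplane(c,uv,.082).round(4))
sub=g[70:112,120:165]; 
for th in(200,215,225):
    m=((c["z_map"]>0)&(g>th)).astype(np.uint8)[70:112,120:165]
    cs,_=cv2.findContours(m,cv2.RETR_EXTERNAL,cv2.CHAIN_APPROX_NONE);k=max(cs,key=cv2.contourArea)
    e=cv2.fitEllipse(k); uv=(e[0][0]+120,e[0][1]+70); print("ring",th,uv,e[1],onplane(c,uv,.018).round(4),onplane(c,uv,.009).round(4))
Rm,p=pose(c); vv,uu=np.mgrid[70:112,120:165]; K=c["intrinsics"]; z=c["z_map"][70:112,120:165]
X=np.stack([(uu-K[0,2])/K[0,0]*z,(vv-K[1,2])/K[1,1]*z,z],-1)@Rm.T+p
m=(X[...,2]>.011); print("ring depth",X[m].mean(0),X[m].min(0),X[m].max(0),m.sum(), "bench",np.median(X[...,2][:5]))
# tray corners
for uv in((186,71),(431,72),(195,220),(408,220)): print("corner",onplane(c,uv,.03).round(4))
v=np.hstack([im[60:240,40:240],im[90:210,205:405].repeat(1,0) if 0 else im[60:240,210:410]])
cv2.imwrite("pics/w1c.png",cv2.resize(v,None,fx=2,fy=2,interpolation=cv2.INTER_CUBIC))
```

```text
btn R [235.3 117. ] [ 12  13 111] depthpt [ 0.5301 -0.1049  0.0553] plane [ 0.5301 -0.1049  0.0553]
btn M [305.3 115.7] [ 12  12 119] depthpt [ 0.5283 -0.0069  0.0587] plane [ 0.5283 -0.0069  0.0587]
btn L [385.  115.6] [ 13  12 135] depthpt [0.5283 0.1045 0.0587] plane [0.5283 0.1045 0.0587]
top btn R [299.6 199.7] [4 3 7] [ 0.5295 -0.1068  0.0539] [ 0.5288 -0.1065  0.057 ]
top btn M [267.2 199.2] [3 4 8] [ 0.5284 -0.0077  0.0595] [ 0.5289 -0.0078  0.057 ]
top btn L [230.2 199.5] [3 4 6] [0.5266 0.1055 0.0571] [0.5266 0.1055 0.057 ]
post R [232.8 187.7] [11 11 95] [ 0.6267 -0.109   0.0806] [ 0.6263 -0.1089  0.082 ]
post M [305.  186.9] [11 11 97] [ 0.6257 -0.0057  0.0807] [ 0.6252 -0.006   0.082 ]
post L [386.6 187.3] [ 14  17 182] [0.626  0.1103 0.0821] [0.6261 0.1103 0.082 ]
ring 200 (140.11586570739746, 90.43292808532715) (27.688631057739258, 31.733585357666016) [ 0.4934 -0.2492  0.018 ] [ 0.493  -0.2528  0.009 ]
ring 215 (140.37413215637207, 90.4011058807373) (26.942359924316406, 30.871383666992188) [ 0.4933 -0.2488  0.018 ] [ 0.493  -0.2524  0.009 ]
ring 225 (140.6350383758545, 90.3714370727539) (26.05348014831543, 30.20686149597168) [ 0.4933 -0.2485  0.018 ] [ 0.4929 -0.252   0.009 ]
ring depth [ 0.49347069 -0.24496974  0.02487008] [ 0.47148281 -0.27136065  0.01104451] [ 0.51579694 -0.07943302  0.44639317] 515 bench 6.458292051825243e-05
corner [ 0.4678 -0.1756  0.03  ]
corner [0.4694 0.175  0.03  ]
corner [ 0.7003 -0.1785  0.03  ]
corner [0.7009 0.1825 0.03  ]
```

View pics/w1c.png

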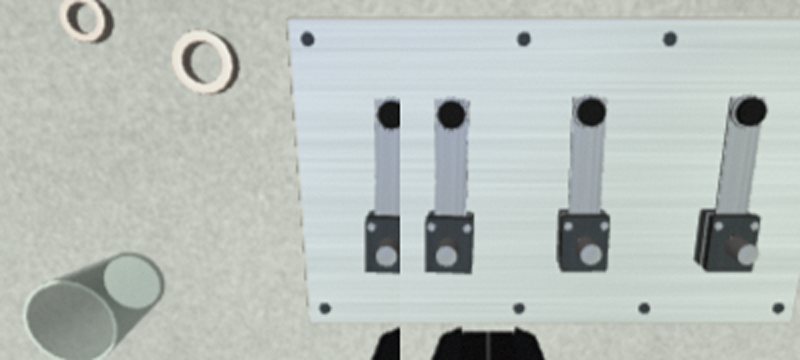

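All the positions agree with the geometry given: tips at z 0.055–0.059, posts about 97 mm behind the buttons, and ring diameter about 46 mm. I'll press the left station with force-guarded steps.

```bash
cat >> h.py <<'E'
def fz(manip,n=5):
    a=[]
    for _ in range(n):
        s=manip.state(); a.append(s["contact_force"][2]); manip.dwell(0.01)
    return np.mean(a),s
def press(manip,x,y,zt,D):
    manip.move_pose([x,y,zt+.045],D); manip.move_linear([x,y,zt+.006],rate=.08)
    manip.dwell(.2); f0,s=fz(manip,15); z=zt+.006; L=[]; t0=s["clock"]; print("tare",round(f0,2),"clock",t0,s["tool_pos"].round(4))
    hit=False
    while z>zt-.030:
        z-=.001; manip.move_linear([x,y,z],rate=.02); f,s=fz(manip); f-=f0
        L.append((s["tool_pos"][2],f)); 
        print(f"{(s['tool_pos'][2]-zt)*1e3:.2f}:{f:.2f}",end=" ")
        if f>15: break
        con=[(a,b) for a,b in L if b>1.0]
        if len(con)>4:
            A=np.array(con)
            base=A[:-2]; base=base[base[:,1]<base[0,1]+12]
            p=np.polyfit(base[:,0],base[:,1],1); ex=f-np.polyval(p,L[-1][0])
            d=(L[-1][1]-L[-2][1])/((L[-2][0]-L[-1][0])*1e3); 
            if ex>2.5 and d>1.3: hit=True; print("STOP ex",round(ex,2),"slope N/mm",d.round(2),"spring slope",(-p[0]/1e3).round(3)); break
    t=manip.state()["clock"]
    for _ in range(6): manip.dwell(.1); f,s=fz(manip,2); print("hold",round(f-f0,2),end=" ")
    print("held",s["clock"]-t)
    manip.move_linear([x,y,zt+.008],rate=.03); manip.move_linear([x,y,zt+.045],rate=.1)
    s=manip.state(); print("hit",hit,"clock",s["clock"],"end f",s["contact_force"])
E
python3 - <<'E'
from cell import manip
from h import *
press(manip,.5285,.105,.0575,[0,np.pi/2,0])
E
```

```text
tare -0.17 clock 5.8917 [0.5289 0.1051 0.064 ]
4.97:-0.11 3.90:-0.19 2.92:0.31 1.93:-0.09 0.93:0.28 -0.03:0.08 -0.99:0.46 -2.00:0.94 -2.98:1.74 -3.99:1.59 -5.05:1.99 -6.06:2.11 -7.05:2.47 -8.07:2.26 -9.09:2.83 -10.09:3.41 -11.05:3.44 -12.05:3.72 -13.04:4.11 -14.01:3.76 -14.99:4.59 -15.63:6.88 -16.24:9.60 STOP ex 4.92 slope N/mm 4.43 spring slope 0.244
hold 9.23 hold 9.58 hold 9.46 hold 9.72 hold 9.71 hold 9.64 held 0.6917000000000009
hit True clock 14.8083 end f [-0.71305851  0.71070742  0.12562064]
```

Left station: 0.24 N/mm, stop reached about 15 mm down, held at 9.6 N. Now the middle and right stations.

```bash
python3 - <<'E'
from cell import manip
from h import *
press(manip,.5285,-.0073,.058,[0,np.pi/2,0])
E
python3 - <<'E'
from cell import manip
from h import *
press(manip,.5293,-.1057,.0548,[0,np.pi/2,0])
E
```

```text
tare 0.04 clock 16.2917 [ 0.5289 -0.0074  0.0645]
5.00:0.04 3.88:-0.49 2.94:0.38 1.91:0.24 0.93:0.04 -0.06:0.04 -0.92:0.60 -1.91:1.24 -2.96:2.22 -4.00:2.31 -5.04:2.91 -6.06:3.92 -7.05:4.07 -8.04:4.87 -8.96:5.27 -9.93:5.96 -10.91:6.28 -11.82:7.30 -12.76:7.51 -13.68:7.78 -14.62:8.14 -15.53:8.71 -16.45:10.00 -17.38:10.04 -18.01:12.14 -18.60:14.52 STOP ex 3.79 slope N/mm 4.0 spring slope 0.563
hold 14.73 hold 14.7 hold 14.38 hold 14.31 hold 14.58 hold 14.43 held 0.6917000000000009
hit True clock 26.1833 end f [0.68176791 0.45005595 0.18499759]
tare 0.01 clock 27.6167 [ 0.5297 -0.1059  0.0613]
5.00:0.12 3.88:0.24 2.92:0.24 1.93:-0.30 1.05:0.00 0.08:1.25 -0.95:1.61 -1.98:2.01 -3.01:2.72 -4.03:3.75 -5.04:3.71 -6.03:4.85 -7.01:5.06 -7.95:5.81 -8.90:5.76 -9.85:6.42 -10.70:7.95 -11.25:10.22 STOP ex 2.89 slope N/mm 4.12 spring slope 0.546
hold 10.03 hold 10.13 hold 10.66 hold 9.78 hold 9.72 hold 10.24 held 0.6916999999999973
hit True clock 34.9083 end f [-0.55996376 -0.34433133 -0.53483227]
```

Middle and right measured 0.56 and 0.55 N/mm, so the left spring is the tired one. Next is a close look at the collar before grasping it.

Run:
```python
from cell import manip,cams
from h import *
manip.move_pose([.51,-.249,.16],[0,np.pi/2,0]); manip.set_gripper(.062)
c=cap(cams,manip,"wrist"); cv2.imwrite("pics/w2.png",c["image"]); np.savez("pics/w2.npz",**c)
im=c["image"];g=cv2.cvtColor(im,cv2.COLOR_BGR2GRAY); Rm,p=pose(c);K=c["intrinsics"];z=c["z_map"].astype(float)
vv,uu=np.mgrid[:384,:512]; X=np.stack([(uu-K[0,2])/K[0,0]*z,(vv-K[1,2])/K[1,1]*z,z],-1)@Rm.T+p
m=(abs(X[...,2]-.018)<.005)&(abs(X[...,0]-.4935)<.035)&(abs(X[...,1]+.249)<.035)&(z>0)
q=X[m]; print(manip.state()["clock"],m.sum(),q.min(0),q.max(0),q.mean(0))
cs,_=cv2.findContours(m.astype(np.uint8),cv2.RETR_EXTERNAL,cv2.CHAIN_APPROX_NONE);k=max(cs,key=cv2.contourArea);e=cv2.fitEllipse(k);print(e,onplane(c,e[0],.018))
# left post from w1
w=dict(np.load("pics/w1.npz"));cv2.imwrite("pics/postL.png",cv2.resize(w["image"][155:215,350:410],None,fx=8,fy=8,interpolation=cv2.INTER_CUBIC))
```

```text
36.6333 791 [ 0.47082001 -0.27145022  0.01301415] [ 0.5156196  -0.22732285  0.01998118] [ 0.49266864 -0.24915232  0.01796673]
((252.19102478027344, 162.00039672851562), (40.169490814208984, 40.28192138671875), 86.24913024902344) [ 0.49259059 -0.24915301  0.018     ]
```

View pics/w2.png

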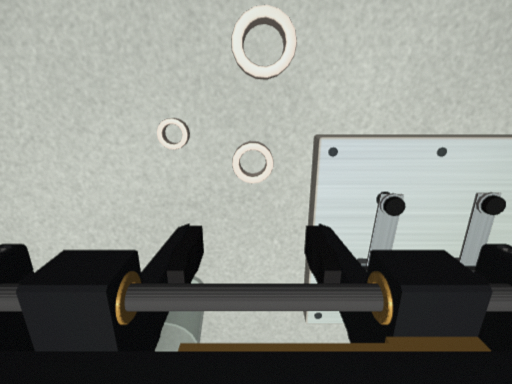

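View pics/postL.png

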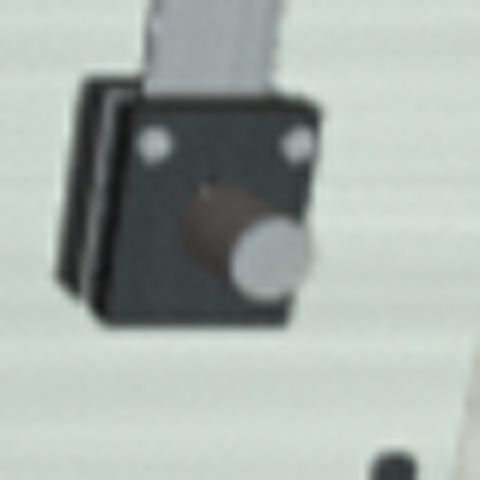

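The middle ring is at (252,162) in the wrist view, centre (0.4926, -0.2492), about 45 mm across, with the fingers clear of it on both sides. In the crop the left post's top centre is at w1 pixel (383.3,186.8). Grasping now.

Run:
```python
from cell import manip,cams
from h import *
w=dict(np.load("pics/w1.npz")); print("post",onplane(w,(383.3,186.8),.0815))
D=[0,np.pi/2,0]; x,y=.4926,-.2492
manip.move_pose([x,y,.07],D); manip.move_linear([x,y,.0045],rate=.06)
manip.set_gripper(.03,12); s=manip.state(); print("grip",s["gripper_width"],s["tool_pos"],s["contact_force"],s["clock"])
manip.move_linear([x,y,.15],rate=.12); s=manip.state(); print(s["gripper_width"],s["tool_pos"])
manip.move_pose([.6255,.106,.15],D); s=manip.state();print(s["gripper_width"],s["tool_pos"],s["clock"])
c=cap(cams,manip,"wrist"); cv2.imwrite("pics/w3.png",c["image"]); np.savez("pics/w3.npz",**c)
c=cap(cams,manip,"scene"); cv2.imwrite("pics/s3.png",cv2.resize(c["image"][130:290,160:360],None,fx=4,fy=3.75))
```

```text
post [0.62540687 0.10580362 0.0815    ]
grip 0.044653859240145546 [ 0.49288337 -0.24936372  0.00489284] [0.13177402 0.28075063 2.62474955] 38.7333
0.04467738906486678 [ 0.49194132 -0.24883912  0.14893806]
0.04444044742751214 [0.62538068 0.10485421 0.14981389] 41.5167
```

View pics/w3.png

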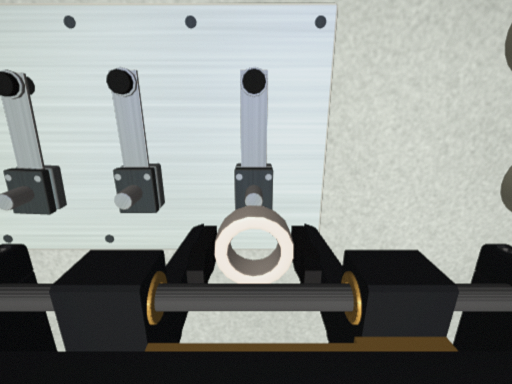

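View pics/s3.png

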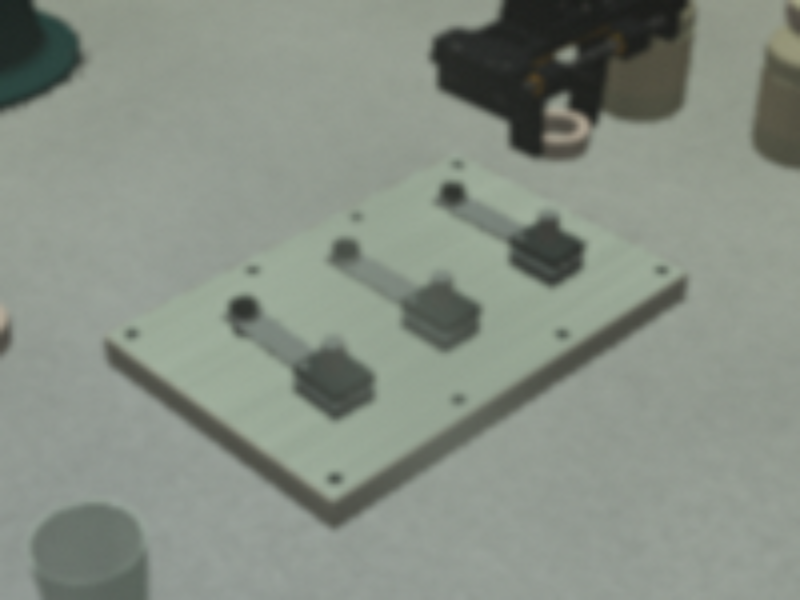

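The held collar is at (254,247) and the left post's top at (254,200). I'll check that the two are lined up, then lower with a force guard.

Run:
```python
from cell import manip,cams
from h import *
c=dict(np.load("pics/w3.npz")); g=cv2.cvtColor(c["image"],cv2.COLOR_BGR2GRAY)
print("ring top face depth pts",[bydepth(c,u).round(4) for u in((219,250),(290,250),(254,279))])
Rm,p=pose(c);K=c["intrinsics"];z=c["z_map"].astype(float);vv,uu=np.mgrid[:384,:512]
X=np.stack([(uu-K[0,2])/K[0,0]*z,(vv-K[1,2])/K[1,1]*z,z],-1)@Rm.T+p
m=(abs(X[...,2]-.1635)<.0025)&(g>120)&(abs(X[...,0]-.625)<.03)&(abs(X[...,1]-.105)<.024)
q=X[m]; print("ring",m.sum(),q.min(0).round(4),q.max(0).round(4))
print("post",onplane(c,(254,200),.0815))
```

```text
ring top face depth pts [array([0.6244, 0.0867, 0.1632]), array([0.6245, 0.1267, 0.1632]), array([0.644 , 0.1064, 0.1628])]
ring 2429 [0.6033 0.0839 0.161 ] [0.6462 0.1287 0.165 ]
post [0.62484814 0.10655949 0.0815    ]
```

Collar centre and post axis agree within 1 mm.

Run:
```python
from cell import manip,cams
from h import *
x,y=.6257,.106
manip.move_linear([x,y,.100],rate=.1); manip.dwell(.1); f0,s=fz(manip,10)
z=.100
while z>.056:
    z-=.004 if z>.068 else .001
    manip.move_linear([x,y,z],rate=.05); f,s=fz(manip,4); f-=f0
    print(round(s["tool_pos"][2],4),round(f,2),end=" ")
    if f>2.5: break
print(s["tool_pos"],s["clock"])
if z<.068:
    manip.set_gripper(.062); print(manip.state()["gripper_width"])
    manip.move_linear([x,y,.13],rate=.1)
    manip.move_linear([x+.02,y,.2],rate=.15)
    c=cap(cams,manip,"wrist"); cv2.imwrite("pics/w4.png",c["image"]); np.savez("pics/w4.npz",**c)
    c=cap(cams,manip,"scene"); cv2.imwrite("pics/s4.png",cv2.resize(c["image"][90:290,160:400],None,fx=3,fy=3))
    print(manip.state()["clock"])
```

```text
0.0959 0.35 0.0916 -0.1 0.0876 0.25 0.0837 0.21 0.0797 -0.09 0.0757 0.32 0.0717 0.31 0.0677 0.27 0.067 0.09 0.0659 0.14 0.0649 0.13 0.0639 0.16 0.0629 0.43 0.0619 -0.0 0.0618 6.52 [0.62581338 0.10603594 0.06179722] 46.6917
0.061447309938718914
48.725
```

View pics/w4.png

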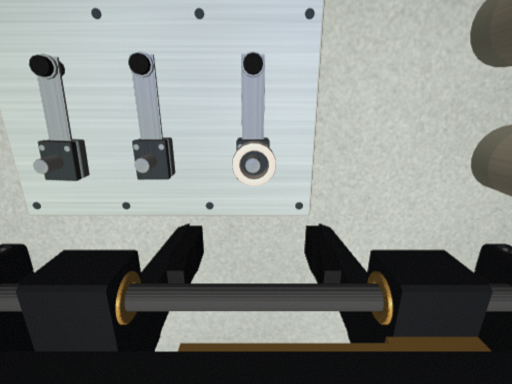

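View pics/s4.png

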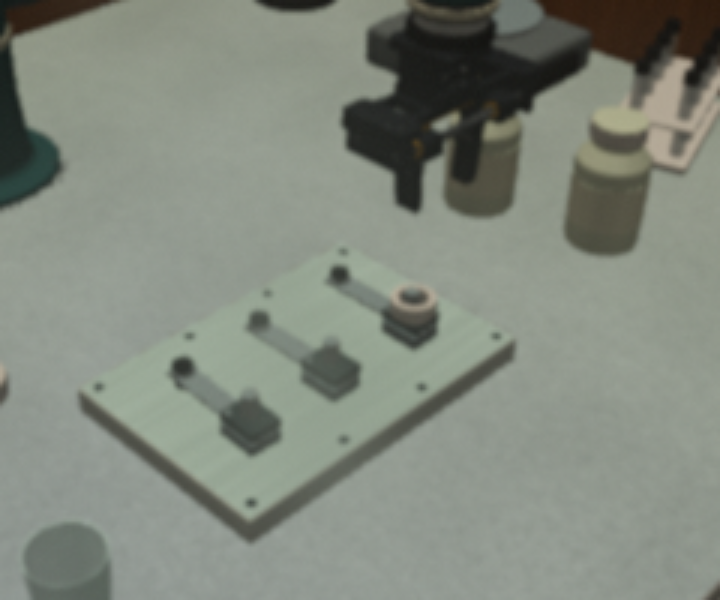

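The collar is round the left post at (254,163) in the wrist view. I'll check that it lies flat, then hand in.

Run:
```python
from cell import manip,cams,order
from h import *
c=dict(np.load("pics/w4.npz"))
Z=[bydepth(c,u)[2] for u in((237,163),(271,163),(254,146),(254,181))]; print("ring top z",np.round(Z,4),"post top",bydepth(c,(253,165)).round(4))
s=manip.state(); print(s["clock"],s["tool_pos"],s["contact_force"].round(2))
if max(Z)<.080 and min(Z)>.068: order.close_job(); print("closed")
```

```text
ring top z [0.076  0.0753 0.0755 0.0752] post top [0.6248 0.1067 0.083 ]
48.725 [0.6442633  0.10584485 0.19791384] [-0.62 -0.14 -0.93]
the job is handed in; nothing more can be done
closed
```

I tested all three springs from left to right, and the middle-sized white collar now lies flat on the left station's clamp, around its post. The job is handed in; the last clock reading was 48.7 s of the 67 s allowed.

| Station | Stiffness (N/mm) | Force while held on its stop (N) |
|---|---|---|
| Left | 0.24 (tired) | about 9.6 |
| Middle | 0.56 | about 14.5 (peak about 14.7) |
| Right | 0.55 | about 10 |

Each spring was held on its stop for about 0.7 s. No reading during the presses came near the 20 N limit.

- **Collar:** the last wrist view gives its top at 75–76 mm at all four points checked, 1 mm apart at most. That fits lying flat on the clamp, and the post's top shows through the middle.
- **Robot:** the gripper was open and clear of everything at hand-in.
- **Bottles and beaker:** in the last scene picture they are upright and look undisturbed. I did not measure their positions again.

No check failed or disagreed.

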